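# Turn the top parts bin so that it stands on its ledges

### The job

The two loaded stack-nest parts bins have been pushed together the same way round, so the top one has sunk into the bottom one. Lift out the top bin, keep it level so that the spring stays in it, turn it half a turn, end for end, and set it down gently, not letting go before it rests, on the bottom bin so that its feet stand on the ledges inside the bottom bin's rim, yellow end over blue end. The bottom bin stays about where it is with its bolt inside, and the things lying around are left alone.

Things in the scene. Friction and masses are not known exactly. Their poses are not given: they have to be found in the camera images.
- upper_bin: top one of two identical blue bins, 170 long (own x) x 65 wide (own y) x 76 high, about 0.25 kg loaded. Origin: centre of its underside (foot soles); z up; x to its yellow end, which has one foot; the blue end has two. Top 34 mm: upright band, its long outer faces parallel, 65 apart; below it the body is narrower (46 at the floor). Starts nested, underside 36 mm above the lower bin's.
- upper_bin_mid (a point): centre of the top bin, 38 mm below its rim, axes as the bin's. The band begins 4 mm above this point. Nested, the band is all that shows: grip it across the 65 mm at mid-length, fingertips above its lower edge; 2 mm below that edge is the lower bin's rim, equally wide, and it would be gripped too. Bin slides out freely (2 mm play); raise it 45 mm or more for its feet to clear the rim.
- upper_bin_mark (a point): point on the outer face of the top bin's yellow end, at half the height of the band (85 mm along the bin's x, 59 mm above its underside)
- lower_bin: bottom bin, the same kind, loose on the bench, about 0.45 kg loaded; origin: centre of its underside, z up, x to its yellow end. Inside each end, 10 mm under the rim, are ledges 20 mm deep with upright slots: one slot in the middle at the yellow end, two at the blue end. A bin set in the same way round sinks its feet down the slots and nests.
- lower_bin_mid (a point): centre of the bottom bin, 38 mm above its underside, axes as the bin's. A bin turned half a turn stands with its feet on the ledges: its underside is then 66 mm above this bin's underside (30 mm higher than nested), its rim 142 mm above the bench, and it has about 5 mm of play lengthwise and 7 mm sideways, either way.
- bolt_mid (a point): middle of a rusty bolt 77 mm long lying on the floor of the bottom bin, hidden at the start
- spring_mid (a point): middle of a steel coil spring, 89 long and 32 in diameter, lying lengthwise and loose in the top bin; its top is below the rim
- block: bystander: brown hardwood packing block, 60 x 130 x 45 mm, lying on the bench; origin at the centre of its underside
- jar: bystander: glass jar of screws with a green lid, 62 mm across, 82 mm high; origin at the centre of its underside
- chisel: bystander: short chisel with a wooden handle, 219 mm long, 26 mm thick, lying on the bench; origin at the centre of its underside
There are look-alikes about, which are no part of the job. Leave any green look-alike of the lower_bin alone.

How it is judged:
By the outcome, as a careful person would: the job done as asked, in the order asked, and still so for the second after the job is handed in, with the robot touching nothing.
It also fails if it takes over 35 s, if anything falls off the work surface, if the arm or the gripper's body presses on something with over 40 N, if the wrist force passes 120 N, or if a joint passes its speed limit or range.

### The arm

A 6-joint arm with a two-finger parallel gripper is mounted at the origin on a cart in front of the work surface, level with it; the furniture and walls round the work are solid. World frame = base frame: x ahead of the robot, y to its left, z up, the work surface at z = 0. Lengths are in m, angles in rad, forces in N, time in s.
With the tool pointing down it reaches from about 0.375 to 0.9 m from the base axis. Payload 3.1 kg.
Tool frame: the origin (TCP) lies where the fingers leave the gripper's body, on its centre line; the fingertips stand 73 mm ahead of it and the grasp point (between the pads) lies 54 mm ahead of it; z points along the fingers, y is the line along which they close (so a half turn about z gives the same grasp; the last joint's range is limited). The gripper opens to 85 mm and grips with 20 to 120 N. Pads are 22 mm wide; open, the fingers measure 114 mm over their backs; the gripper's body (76 mm by 85 mm) begins 54 mm behind the grasp point. The pads swing forward as they close: fully open they stand 13 mm farther back than shut.
Start: joints at [-1.389, 0.527, 1.433, -0, 1.181, -0.178], TCP at [0.22, -0.585, 0.304] pointing down, gripper open.
Joint ranges: [-3.08, 3.08], [-0.75, 2.2], [0.22, 2.44], [-1.43, 4.57], [0, 2.65], [-2.85, 2.85]. Speed limits (rad/s): [2.79, 2.79, 3.14, 3.14, 3.14, 3.14].

### API

Orientations are given as a unit quaternion [x, y, z, w].
In Python, from station import manip gives the robot as it stands.
- The arm moves only by the tool step_arm, never from a script. Its argument "moves" is one flat list of numbers, 5 for each row, row after row: the opening, from 0 (shut) to 1 (fully open), then the shift along the world's x, y, z scaled (see below), then the turn about the world's z scaled (see below). In form: [fingers, x, y, z, yaw, fingers, x, y, z, yaw, ...]. A call has 1 to 12 rows; each row is the pose to reach, as a shift and turn from the pose commanded when the call began, turning the shorter way round; what a row does not reach only later rows make up. The controller multiplies each number of a shift by 200 mm and each number of a turn by pi rad. A row lasts 1/8 s, in which the tool goes at most 62.5 mm and 10.7 degrees, less where a joint would pass 70% of its speed; a pose out of reach is approached as far as the arm can. A call with a number of a shift or a turn outside -1 to 1 is refused whole. A call with a gripper value outside its range is refused whole. The fingers move at their own pace and stop on an object; "grip_force" is the grip in N (left out, the last holds). Time passes only in rows, so rows that repeat a pose let the fingers close. It gives the time, the measured TCP pose, the force, the opening and the grip force at its end, in the units of the state.
- manip.sense(): the state, without advancing time (a new reading comes with each control period).
- manip.snapshot(name): name is "scene" or "top"; returns a dict with "color" (384x512x3 uint8, blue, green, red), "z_map" (384x512 float32, m along the optical axis (not along the pixel's ray), 0 where there is no reading), "fovy" (degrees; the focal length in pixels is half the picture's height over the tangent of half this angle, whatever the lens; pixels are square), "cx", "cy" (the principal point, pixels), "R" (3x3) and "t" (3): a world point X has camera coordinates R X + t. Camera axes: x right, y down, z forward; pixel columns grow to the right and rows downward; lengths in m; the calibration is good to about 2 mm. A picture is of the moment at which its call begins.
- manip.sign_off(): hands the job in; it is judged then, once.
The state is a dict: "t": time; "q": joint angles; "qd": joint speeds; "tau": joint torques, N m; "tcp_pos": TCP position; "tool_rot": TCP orientation; "force": force on the tool from outside, world axes, zero at the start; "ft_torque": the same for the moment, N m; "finger_gap": opening from 0.0 (shut) to 1.0 (fully open); "gripper_force": force on a finger pad.
Only numpy, scipy, OpenCV 4.12 (cv2) and the standard library are available. Lean on these libraries where they do the work, as an engineer would, in place of code of your own. Each camera call takes 0.05 s, during which the arm holds its last target. There are 200 camera calls.

## Working session

There is one attempt and no reset: what is moved stays moved. The work goes in short steps, Python scripts to look and compute and a tool call to move; the robot and the scene stay as the last step left them, time stands still between calls to the robot, and variables do not carry over. Pictures are saved under pics/ and viewed, at most 10 in all, crops included, and the job is handed in when it is done.

Besides the shell and the picture viewer there is one more tool, called after ">>>" as name(argument=value, ...), one argument or row to a line, values as JSON. step_arm: Moves the arm, as the interface text tells. Its arguments: {"type":"object","properties":{"moves":{"type":"array","items":{"type":"number"}},"grip_force":{"type":"number"}},"required":["moves"]}

```bash
mkdir -p pics; ls
cat > h.py <<'E'
import numpy as np, cv2
from station import manip
def snap(n):
    s=manip.snapshot(n); f=192/np.tan(np.radians(s['fovy'])/2)
    v,u=np.mgrid[0:384,0:512]; z=s['z_map']
    c=np.stack([(u-s['cx'])/f*z,(v-s['cy'])/f*z,z],-1)
    s['P']=(c-s['t'])@s['R']; s['P'][z==0]=np.nan; s['f']=f
    return s
E
python3 - <<'E'
from h import *
a=snap('scene');b=snap('top')
cv2.imwrite('pics/a.png',a['color']);cv2.imwrite('pics/b.png',b['color'])
for s in(a,b): print(s['f'],s['cx'],s['cy'],-s['R'].T@s['t'],s['R'][2])
st=manip.sense();print(st['t'],st['tcp_pos'],st['tool_rot'],st['finger_gap'])
E
```

```text
pics
462.11507288309525 250.6191976408264 188.62271075485657 [-0.62082697 -0.90418419  0.83713414] [ 0.76681097  0.41632832 -0.48854034]
420.9509437802468 251.37851459522085 197.88113467795478 [ 0.4324302  -0.27163352  1.27518274] [ 0.08678508  0.01627802 -0.99609406]
0.1 [ 0.22000387 -0.58445476  0.30299964] [ 9.83862420e-01  1.78923862e-01 -2.18664013e-06 -9.95499620e-04] 1.0001334640710116
```

View pics/a.png

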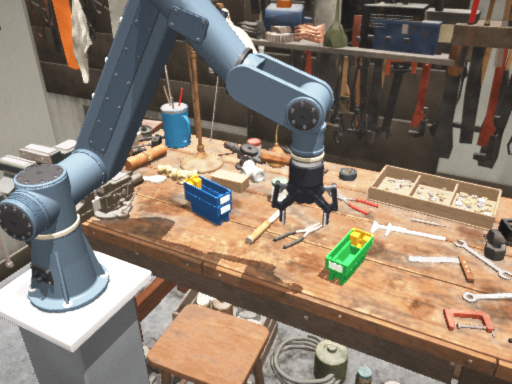

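View pics/b.png

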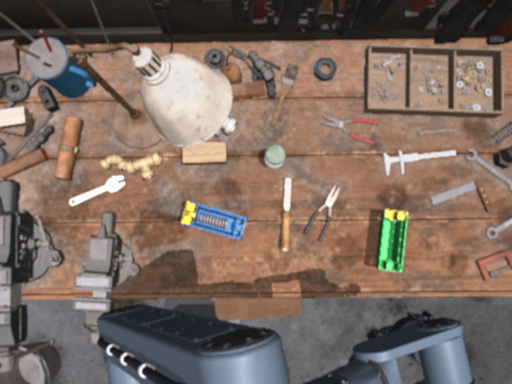

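The scene view shows the blue nested bins at about (208,200). In the top view they are at (213,220), with the yellow end at left (188,213) and the spring inside. The block (205,152), jar (275,155), chisel (287,215) and lamp (190,95) are close by.

```bash
cat >> h.py <<'E'
def rim(s,zr,box,tol=.006,zc=None):
    """blue/yellow rim rectangle: rays of mask pixels cast onto plane z=zr"""
    u0,u1,v0,v1=box; hsv=cv2.cvtColor(s['color'],cv2.COLOR_BGR2HSV)
    blue=cv2.inRange(hsv,(100,100,40),(125,255,255)); yel=cv2.inRange(hsv,(20,120,80),(35,255,255))
    box_=np.zeros((384,512),bool); box_[v0:v1,u0:u1]=1
    P=s['P']; hi=abs(P[...,2]-zr)<tol
    m=((blue>0)|(yel>0))&box_&hi; ym=(yel>0)&box_&hi
    pts=P[m][:,:2]; r=cv2.minAreaRect((pts*1000).astype(np.float32))
    yc=np.median(P[ym][:,:2],0) if ym.any() else None
    return r,yc,m.sum(),np.median(P[m][:,2])
E
python3 - <<'E'
from h import *
b=snap('top')
P=b['P']
for zr,t in((.112,.008),): print(rim(b,zr,(170,260,190,250),t))
for n,(u,v) in dict(lamp=(190,95),lamplow=(228,128),jar=(275,155),chiselhandle=(285,230),chtip=(288,180),block=(205,152),blockL=(184,153),wrench=(90,190),vise=(108,240),visetop=(110,218),ye=(188,213),be=(240,228)).items(): print(n,P[v,u].round(3))
w=P[170:260,90:300]; k=w[...,2]>.13
print('tall', [ (P[v,u].round(2)) for v in range(100,300,15) for u in range(60,300,20) if P[v,u,2]>.1][:40])
a=snap('scene')
print(rim(a,.112,(170,250,165,230),.008))
E
```

```text
(((473.6390380859375, -145.9100799560547), (169.91802978515625, 63.08469772338867), 73.60005187988281), array([ 0.49375988, -0.07019887]), np.int64(180), np.float64(0.11128761177725395))
lamp [ 0.678 -0.154  0.555]
lamplow [ 0.749 -0.184  0.046]
jar [ 0.66  -0.321  0.078]
chiselhandle [ 0.445 -0.35   0.025]
chtip [ 0.595 -0.362  0.014]
block [ 0.677 -0.116  0.05 ]
blockL [ 0.676 -0.052  0.043]
wrench [0.573 0.243 0.002]
vise [0.421 0.145 0.112]
visetop [0.483 0.154 0.074]
ye [ 0.496 -0.07   0.072]
be [ 0.451 -0.22   0.104]
tall [array([0.78, 0.09, 0.21]), array([ 0.67, -0.1 ,  0.56]), array([ 0.67, -0.14,  0.56]), array([ 0.67, -0.17,  0.54]), array([ 0.68, -0.2 ,  0.51]), array([ 0.65, -0.1 ,  0.53]), array([ 0.65, -0.13,  0.54]), array([ 0.65, -0.17,  0.52]), array([ 0.66, -0.2 ,  0.5 ]), array([ 0.64, -0.08,  0.47]), array([ 0.63, -0.13,  0.5 ]), array([ 0.63, -0.16,  0.5 ]), array([ 0.61, -0.12,  0.46]), array([ 0.52, -0.11,  0.11]), array([0.44, 0.17, 0.11]), array([ 0.43, -0.22,  0.11]), array([0.39, 0.17, 0.11]), array([0.35, 0.17, 0.11]), array([0.32, 0.21, 0.14]), array([0.31, 0.16, 0.14])]
(((471.7189636230469, -147.145751953125), (176.41207885742188, 71.96263885498047), 74.69419860839844), array([ 0.50177974, -0.06806103]), np.int64(238), np.float64(0.10874913668570176))
```

Run:
```python
from h import *
b=snap('top');a=snap('scene')
c=np.hstack([cv2.resize(b['color'][185:255,165:265],(400,280),interpolation=3),cv2.resize(a['color'][160:230,165:265],(400,280),interpolation=3)])
cv2.imwrite('pics/c.png',c)
```

```text
(no output)
```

View pics/c.png

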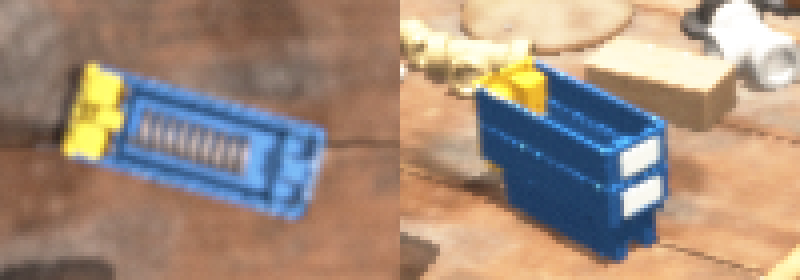

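The crop confirms the yellow end points toward +y. The bin centre is about (0.473, -0.147), yaw is about 74° and the spring is visible. I'm moving above it now.

>>> step_arm(
  moves=[1,0.15,0.24,0,0.05,1,0.3,0.48,0,0.1,1,0.45,0.72,0,0.15,1,0.6,0.96,0,0.2,1,0.6,0.96,0,0.2],
)

```text
t: 0.92
tcp_pos: [0.3413, -0.3891, 0.3039]
tool_rot: [0.879, 0.477, 0.0, -0.001]
force: [-0.3, -0.3, 1.1]
finger_gap: 1.001
gripper_force: 0.0
```

>>> step_arm(
  moves=[1,0.15,0.24,0,0.05,1,0.3,0.48,0,0.1,1,0.45,0.72,0,0.1,1,0.6,0.96,0,0.1,1,0.6,0.96,0,0.1],
)

```text
t: 1.55
tcp_pos: [0.4615, -0.1988, 0.304]
tool_rot: [0.794, 0.608, 0.0, 0.0]
force: [-0.4, -0.9, -0.4]
finger_gap: 1.002
gripper_force: 0.0
```

Run:
```python
from h import *
st=manip.sense();q=st['q'];r=st['tool_rot'];print(st['t'],st['tcp_pos'],np.round(q,3),2*np.degrees(np.arctan2(r[1],r[0]))-90,np.degrees(q[0]-q[5]))
```

```text
1.55 [ 0.46147544 -0.19884715  0.30403279] [-0.63   0.363  1.735  0.     1.043 -0.366] -15.13713700930974 -15.12592182568219
```

>>> step_arm(
  moves=[1,0.0675,0.3,-0.1,0.005,1,0.0675,0.3,-0.3,0.005,1,0.0675,0.3,-0.45,0.005,1,0.0675,0.3,-0.45,0.005],
)

```text
t: 2.05
tcp_pos: [0.4725, -0.1419, 0.2122]
tool_rot: [0.791, 0.612, -0.001, -0.002]
force: [-0.8, 0.2, -0.5]
finger_gap: 0.995
gripper_force: 0.0
```

Run:
```python
from h import *
st=manip.sense();q=st['q'];print(st['t'],st['tcp_pos'],np.round(q,3),np.degrees(q[0]-q[5]))
a=snap('scene');b=snap('top')
c=np.hstack([cv2.resize(b['color'][155:275,150:270],(400,400),interpolation=3),cv2.resize(a['color'][125:245,150:270],(400,400),interpolation=3)])
cv2.imwrite('pics/d.png',c)
```

```text
2.05 [ 0.47248273 -0.14192504  0.21216883] [-5.190e-01  4.970e-01  1.845e+00 -1.000e-03  8.040e-01 -2.630e-01] -14.61907616166703
```

View pics/d.png

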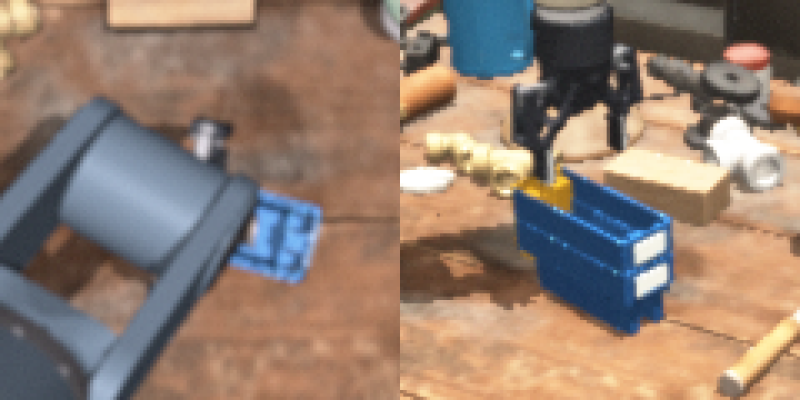

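The gripper straddles the band on both sides, and nothing is in the way. I'm descending slowly.

>>> step_arm(
  moves=[1,0,0,0,0,1,0,0,-0.1,0,1,0,0,-0.2,0,1,0,0,-0.25,0,1,0,0,-0.295,0,1,0,0,-0.295,0],
)

```text
t: 2.9
tcp_pos: [0.4736, -0.141, 0.1548]
tool_rot: [0.791, 0.612, -0.0, -0.0]
force: [-0.2, 0.4, -0.2]
finger_gap: 1.001
gripper_force: 0.0
```

Run:
```python
from h import *
st=manip.sense();q=st['q'];print(st['t'],st['tcp_pos'],st['force'],np.degrees(q[0]-q[5]))
a=snap('scene')
cv2.imwrite('pics/e.png',cv2.resize(a['color'][140:240,165:265],(600,600),interpolation=3))
```

```text
2.9 [ 0.47358406 -0.14100366  0.15483198] [-0.18575776  0.35421488 -0.23359265] -14.489960112346374
```

View pics/e.png

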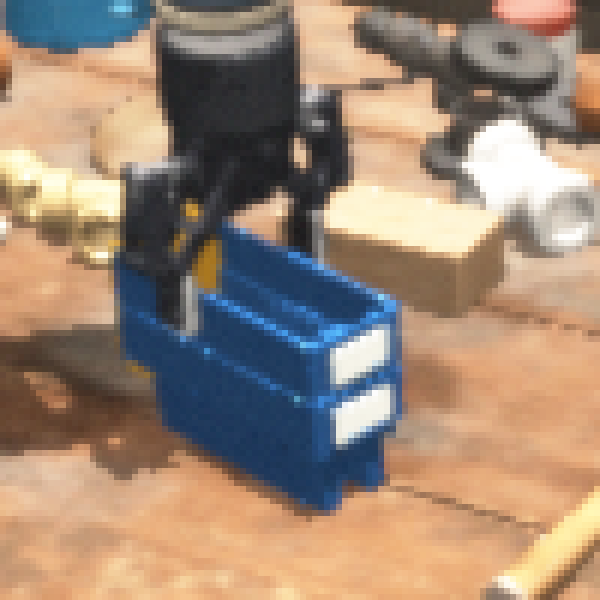

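The tip at crop (182,335) appears close to the seam between the bins. It stands off toward the camera, so I'll check its height from depth.

Run:
```python
from h import *
a=snap('scene')
for v in range(186,202): print(v,[tuple((a['P'][v,u]*1000).round(0).astype(int)) for u in (193,195,197)],a['color'][v,195])
```

```text
186 [(np.int64(417), np.int64(-134), np.int64(134)), (np.int64(423), np.int64(-137), np.int64(132)), (np.int64(428), np.int64(-141), np.int64(130))] [90 93 93]
187 [(np.int64(417), np.int64(-133), np.int64(130)), (np.int64(421), np.int64(-138), np.int64(130)), (np.int64(424), np.int64(-144), np.int64(130))] [109 113 114]
188 [(np.int64(416), np.int64(-134), np.int64(127)), (np.int64(-9223372036854775808), np.int64(-9223372036854775808), np.int64(-9223372036854775808)), (np.int64(425), np.int64(-143), np.int64(125))] [ 95  99 101]
189 [(np.int64(415), np.int64(-134), np.int64(124)), (np.int64(427), np.int64(-133), np.int64(118)), (np.int64(424), np.int64(-144), np.int64(122))] [95 95 96]
190 [(np.int64(412), np.int64(-136), np.int64(123)), (np.int64(421), np.int64(-137), np.int64(118)), (np.int64(430), np.int64(-139), np.int64(114))] [ 99 100 100]
191 [(np.int64(415), np.int64(-134), np.int64(117)), (np.int64(423), np.int64(-135), np.int64(113)), (np.int64(424), np.int64(-143), np.int64(115))] [99 99 99]
192 [(np.int64(415), np.int64(-133), np.int64(113)), (np.int64(424), np.int64(-13
[... 868 characters left out ...]
127  81  44]
198 [(np.int64(452), np.int64(-104), np.int64(64)), (np.int64(448), np.int64(-115), np.int64(69)), (np.int64(441), np.int64(-128), np.int64(76))] [98 62 32]
199 [(np.int64(451), np.int64(-104), np.int64(60)), (np.int64(445), np.int64(-116), np.int64(67)), (np.int64(448), np.int64(-123), np.int64(67))] [95 60 32]
200 [(np.int64(448), np.int64(-106), np.int64(59)), (np.int64(450), np.int64(-112), np.int64(59)), (np.int64(444), np.int64(-125), np.int64(66))] [95 62 32]
201 [(np.int64(453), np.int64(-102), np.int64(51)), (np.int64(451), np.int64(-111), np.int64(55)), (np.int64(443), np.int64(-125), np.int64(63))] [93 60 31]<stdin>:3: RuntimeWarning: invalid value encountered in cast
```

Open, the tips are at about 0.096 m, well above the band's lower edge. I'm going 4 mm lower and closing.

>>> step_arm(
  moves=[1,0,0,-0.02,0,0.85,0,0,-0.02,0,0.5,0,0,-0.02,0,0.3,0,0,-0.02,0,0.3,0,0,-0.02,0,0.3,0,0,-0.02,0],
  grip_force=50,
)

```text
t: 3.75
tcp_pos: [0.4738, -0.1411, 0.1514]
tool_rot: [0.791, 0.612, 0.0, 0.0]
force: [-0.7, 0.6, 5.5]
finger_gap: 0.757
gripper_force: 54.6
```

>>> step_arm(
  moves=[0.3,0,0,0.03,0,0.3,0,0,0.08,0,0.3,0,0,0.14,0,0.3,0,0,0.2,0,0.3,0,0,0.26,0,0.3,0,0,0.32,0,0.3,0,0,0.37,0,0.3,0,0,0.4,0,0.3,0,0,0.4,0],
)

```text
t: 4.88
tcp_pos: [0.4737, -0.141, 0.2313]
tool_rot: [0.791, 0.612, 0.0, 0.0]
force: [-0.2, -0.5, -2.9]
finger_gap: 0.755
gripper_force: 55.5
```

Run:
```python
from h import *
st=manip.sense();q=st['q'];print(st['t'],st['tcp_pos'],st['force'],st['ft_torque'],np.degrees(q[0]-q[5]),q[5])
a=snap('scene');b=snap('top')
c=np.hstack([cv2.resize(b['color'][155:275,150:270],(400,400),interpolation=3),cv2.resize(a['color'][125:245,150:270],(400,400),interpolation=3)])
cv2.imwrite('pics/f.png',c)
```

```text
4.875 [ 0.47370873 -0.14102955  0.23132133] [-0.21087843 -0.54807711 -2.9288293 ] [-0.06864461 -0.00922968 -0.0225819 ] -14.485161039754207 -0.2630573535774172
```

View pics/f.png

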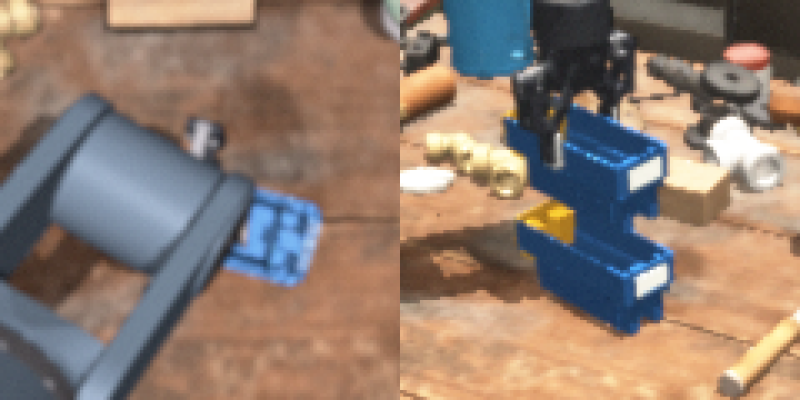

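The bin came out cleanly and hangs level, and the lower bin stayed put. I'm turning it off to the side so the lower bin can be seen.

>>> step_arm(
  moves=[0.3,0,-0.03,0.02,-0.02,0.3,0,-0.1,0.05,-0.06,0.3,0,-0.2,0.05,-0.105,0.3,0,-0.3,0.05,-0.15,0.3,0,-0.4,0.05,-0.195,0.3,0,-0.5,0.05,-0.24,0.3,0,-0.6,0.05,-0.285,0.3,0,-0.7,0.05,-0.33,0.3,0,-0.8,0.05,-0.375,0.3,0,-0.87,0.05,-0.42,0.3,0,-0.9,0.05,-0.465,0.3,0,-0.9,0.05,-0.5],
)

```text
t: 6.48
tcp_pos: [0.4732, -0.3214, 0.24]
tool_rot: [0.992, -0.128, -0.001, -0.0]
force: [0.6, 0.3, -2.5]
finger_gap: 0.752
gripper_force: 55.4
```

>>> step_arm(
  moves=[0.3,0,0,0,-0.045,0.3,0,0,0,-0.09,0.3,0,0,0,-0.135,0.3,0,0,0,-0.18,0.3,0,0,0,-0.225,0.3,0,0,0,-0.27,0.3,0,0,0,-0.315,0.3,0,0,0,-0.36,0.3,0,0,0,-0.4,0.3,0,0,0,-0.43,0.3,0,0,0,-0.45,0.3,0,0,0,-0.45],
)

```text
t: 7.98
tcp_pos: [0.4733, -0.3207, 0.2401]
tool_rot: [-0.673, 0.74, 0.001, -0.0]
force: [0.2, 0.4, -2.3]
finger_gap: 0.752
gripper_force: 55.5
```

Run:
```python
from h import *
st=manip.sense();q=st['q'];print(st['t'],st['tcp_pos'],st['force'],np.degrees(q[0]-q[5]),q.round(3) if hasattr(q,'round') else q)
a=snap('scene');b=snap('top')
print(rim(b,.076,(165,265,185,255),.008)); print(rim(a,.076,(165,250,160,235),.008))
c=np.hstack([cv2.resize(b['color'][165:315,150:300],(400,400),interpolation=3),cv2.resize(a['color'][120:270,150:300],(400,400),interpolation=3)])
cv2.imwrite('pics/g.png',c)
```

```text
7.975 [ 0.47330376 -0.32069636  0.24013821] [ 0.16800066  0.38749618 -2.34232844] -185.44403734548845 [-0.791  0.539  1.63   0.     0.975  2.446]
(((474.2530517578125, -145.23995971679688), (170.776123046875, 63.40761184692383), 74.11003112792969), array([ 0.5040462 , -0.07014388]), np.int64(118), np.float64(0.07506679394469051))
(((470.4068908691406, -146.9907989501953), (177.42555236816406, 70.03446197509766), 72.56399536132812), array([ 0.4998999 , -0.06846392]), np.int64(198), np.float64(0.07321320921500561))
```

View pics/g.png

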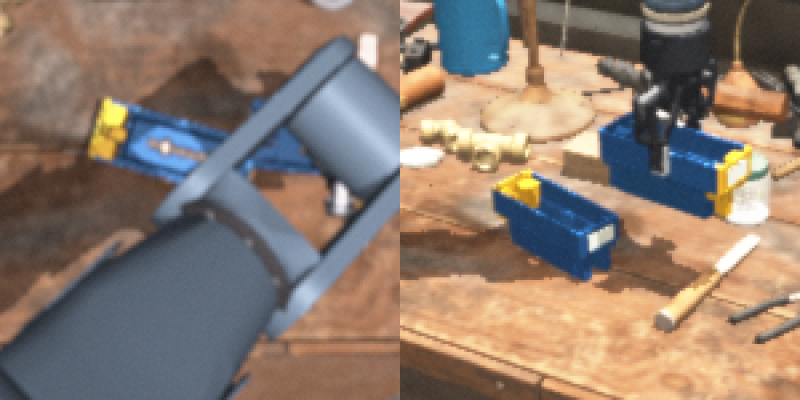

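The upper bin now has its yellow end toward -y. The lower bin is unmoved with its bolt visible at top crop (165,147). I'm moving back above it, with the last joint just inside its limit (about 3° short of a full half turn, within the play).

Run:
```python
from h import *
a=snap('scene')
print(rim(a,.2007,(220,295,150,210),.008))
```

```text
(((466.4561462402344, -317.4951477050781), (171.1957550048828, 82.42890167236328), 86.3342514038086), array([ 0.45923045, -0.39965424]), np.int64(241), np.float64(0.19785905816985727))
```

>>> step_arm(
  moves=[0.3,0,0.04,0,-0.005,0.3,0,0.14,0,-0.01,0.3,0,0.26,0,-0.015,0.3,0,0.38,0,-0.02,0.3,0,0.5,0,-0.025,0.3,0,0.62,0,-0.03,0.3,0,0.73,0,-0.035,0.3,0,0.81,0,-0.04,0.3,0,0.85,0,-0.04,0.3,0,0.85,0,-0.04,0.3,0,0.85,0,-0.04],
)

```text
t: 9.5
tcp_pos: [0.4738, -0.1515, 0.241]
tool_rot: [-0.625, 0.781, -0.0, 0.0]
force: [0.8, 0.2, -3.5]
finger_gap: 0.755
gripper_force: 55.6
```

Run:
```python
from h import *
st=manip.sense();q=st['q'];print(st['t'],st['tcp_pos'],st['force'],np.degrees(q[0]-q[5]),q[5])
a=snap('scene')
print(rim(a,st['tcp_pos'][2]-.0394,(160,270,100,230),.008),rim(a,.076,(160,270,100,230),.008))
```

```text
9.5 [ 0.4738469  -0.15150357  0.24102432] [ 0.77513868  0.20039931 -3.49255156] -192.70901012607064 2.8290115906450666
(((466.9679870605469, -147.47286987304688), (172.95599365234375, 83.36731719970703), 76.57000732421875), array([ 0.44787465, -0.22796983]), np.int64(177), np.float64(0.1984620587588018)) (((708.72119140625, 83.96774291992188), (840.3057250976562, 130.48135375976562), 44.54897689819336), array([ 0.49086235, -0.07046745]), np.int64(268), np.float64(0.07398275477651353))
```

Position agrees within 1–2 mm. I'm lowering to just above the ledges, then creeping down.

>>> step_arm(
  moves=[0.3,-0.004,0.005,-0.03,0,0.3,-0.004,0.005,-0.08,0,0.3,-0.004,0.005,-0.13,0,0.3,-0.004,0.005,-0.18,0,0.3,-0.004,0.005,-0.22,0,0.3,-0.004,0.005,-0.25,0,0.3,-0.004,0.005,-0.27,0,0.3,-0.004,0.005,-0.275,0,0.3,-0.004,0.005,-0.275,0],
)

```text
t: 10.68
tcp_pos: [0.4729, -0.15, 0.1861]
tool_rot: [-0.625, 0.781, -0.0, 0.0]
force: [-1.0, 0.6, -2.6]
finger_gap: 0.752
gripper_force: 55.6
```

>>> step_arm(
  moves=[0.3,0,0,-0.005,0,0.3,0,0,-0.01,0,0.3,0,0,-0.015,0,0.3,0,0,-0.015,0],
)

```text
t: 11.18
tcp_pos: [0.4727, -0.1499, 0.1829]
tool_rot: [-0.625, 0.781, 0.0, -0.0]
force: [-0.0, 0.2, -3.4]
finger_gap: 0.752
gripper_force: 55.5
```

>>> step_arm(
  moves=[0.3,0,0,-0.003,0,0.3,0,0,-0.006,0,0.3,0,0,-0.009,0,0.3,0,0,-0.009,0],
)

```text
t: 11.68
tcp_pos: [0.4728, -0.1499, 0.1814]
tool_rot: [-0.625, 0.781, -0.0, 0.0]
force: [-0.7, 0.8, 1.0]
finger_gap: 0.752
gripper_force: 56.1
```

Contact came at the expected height. I'll press slightly more, then check.

>>> step_arm(
  moves=[0.3,0,0,-0.003,0,0.3,0,0,-0.003,0],
)

```text
t: 11.92
tcp_pos: [0.4728, -0.15, 0.1813]
tool_rot: [-0.625, 0.781, -0.0, 0.0]
force: [-2.6, 1.4, 6.2]
finger_gap: 0.753
gripper_force: 56.6
```

Run:
```python
from h import *
a=snap('scene');b=snap('top')
c=np.hstack([cv2.resize(b['color'][165:265,160:260],(400,400),interpolation=3),cv2.resize(a['color'][140:240,165:265],(400,400),interpolation=3)])
cv2.imwrite('pics/i.png',c)
```

```text
(no output)
```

View pics/i.png

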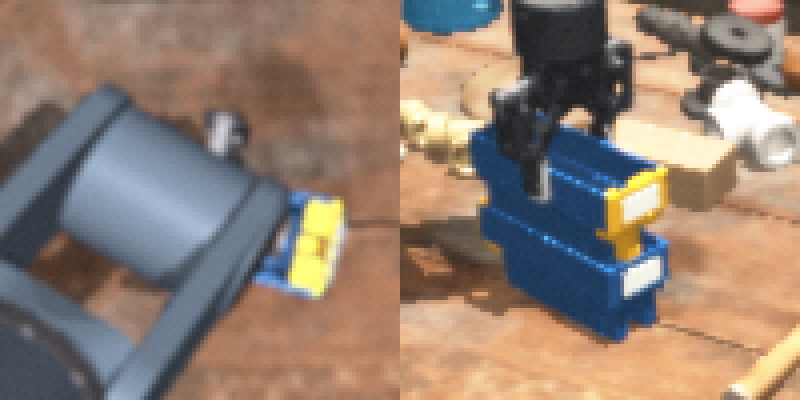

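The upper bin stands on the ledges, yellow over blue, and the force reading shows it resting. I'm releasing, rising and clearing out.

>>> step_arm(
  moves=[0.78,0,0,0,0,0.85,0,0,0,0,1,0,0,0,0,1,0,0,0,0,1,0,0,0.03,0,1,0,0,0.1,0,1,0,0,0.25,0,1,0,0,0.4,0,1,0,0,0.55,0,1,0,0,0.55,0],
)

```text
t: 13.28
tcp_pos: [0.474, -0.1505, 0.2937]
tool_rot: [-0.625, 0.781, -0.003, 0.001]
force: [-0.1, 0.3, -0.9]
finger_gap: 1.001
gripper_force: 0.0
```

>>> step_arm(
  moves=[1,-0.1,-0.15,0,0.05,1,-0.2,-0.4,0,0.1,1,-0.3,-0.65,0,0.15,1,-0.4,-0.9,0,0.2,1,-0.4,-1,0,0.2,1,-0.4,-1,0,0.2],
)

```text
t: 14.02
tcp_pos: [0.3927, -0.3507, 0.29]
tool_rot: [0.834, -0.551, -0.0, -0.0]
force: [-0.5, -0.2, -0.2]
finger_gap: 1.0
gripper_force: 0.0
```

>>> step_arm(
  moves=[1,-0.1,-0.2,0,0.05,1,-0.2,-0.4,0,0.1,1,-0.3,-0.65,0,0.15,1,-0.3,-0.9,0,0.2,1,-0.3,-0.9,0,0.2],
)

```text
t: 14.65
tcp_pos: [0.3334, -0.5316, 0.29]
tool_rot: [0.964, -0.265, 0.0, 0.0]
force: [-0.1, 1.0, -0.1]
finger_gap: 0.995
gripper_force: 0.0
```

Run:
```python
from h import *
print(manip.sense()['t'])
a=snap('scene');b=snap('top')
print(rim(b,.142,(165,270,180,260),.007));print(rim(b,.142,(165,270,180,260),.004)); print(rim(b,.076,(165,270,180,260),.007)[:3])
c=np.hstack([cv2.resize(b['color'][165:265,160:260],(400,400),interpolation=3),cv2.resize(a['color'][140:240,165:265],(400,400),interpolation=3)])
cv2.imwrite('pics/j.png',c)
```

```text
14.65
(((473.66754150390625, -145.76406860351562), (169.60711669921875, 63.73100280761719), 76.15886688232422), array([ 0.46797661, -0.22146901]), np.int64(167), np.float64(0.141738289785983))
(((473.7168273925781, -145.56387329101562), (169.1947784423828, 63.73100280761719), 76.15886688232422), array([ 0.44754424, -0.22177224]), np.int64(127), np.float64(0.14224691117759652))
(((472.12860107421875, -154.68536376953125), (136.0507354736328, 45.293479919433594), 75.48810577392578), array([ 0.4597977 , -0.22176084]), np.int64(216))
```

View pics/j.png

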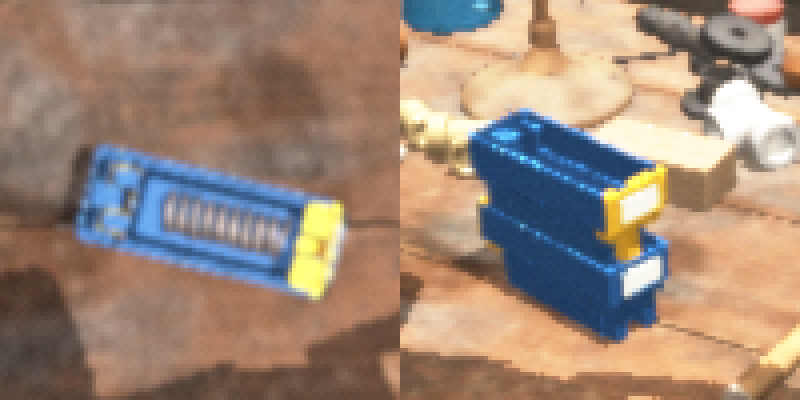

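The stack is level with its rim at 0.142 m, the upper bin is centred, and it sits about 2° off the lower bin's line. The spring is inside and the yellow end is over the blue end, so I'm handing in.

```bash
python3 -c "
from station import manip
print(manip.sign_off())"
```

```text
the job is handed in; nothing more can be done
None
```

The top bin was lifted out level, turned end for end and set on the bottom bin's ledges, yellow end over blue end, about 2° short of an exact half turn; the spring is still in it, the bottom bin was not visibly shifted, and the job was handed in at about 15 s.

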